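Hold the load on the pellet press

TASK

One of the two hand presses holds a complete pellet die, with its plunger standing proud; the die in the other press has no plunger yet, so leave that press, its catch and its lever alone. On the press with the complete die, push the thumb tab of the safety catch right back first, then pull the lever down to its stop so that the ram presses the plunger in, and finish still holding the lever down with the load on the die. Do not disturb the other things on the bench.

Things in the scene. Friction and masses are not known exactly. Their poses are not given: they have to be found in the camera images.
- press_1: Hand pellet press bolted to the bench: grey base 170 x 200 mm, two pillars 58 mm left and right, grey crosshead 80 x 150 mm across them (165 to 227 mm above the bench, nuts to 237). Press axes: x from the operator's side (front) to the back, y to its left, z up; origin on the bench under the platen's middle. Lever at the right end of the cross shaft, catch at its left end.
- press_1_platen (a point): Middle of the top of press_1's round platen, 32 mm above the bench, where a die stands inside a low ring. Press axes.
- press_1_lever (a joint): Pull lever, rad: 0 = up at rest, shank rising forward 0.6 rad above level; 1.05 = down at its stop, 0.45 rad below level. It swings forward and down in the press's x-z plane and drives the ram down 18 mm per rad. Spring-returned: about 6 N at the knob at rest, 8 to 13 N near the stop; it flies up if let go. With the catch on it gives less than 0.1 rad.
- press_1_knob (a point): Centre of the black ball knob, 35 mm across, on the lever's steel shank (13 mm thick), 165 mm from the shaft's axis, which runs along press y at x = 26 mm, 196 mm above the bench. Knob at press y = -101 mm; at rest x = -110 mm, 289 mm above the bench; at the stop x = -123 mm, 124 mm above the bench. 30 mm or more clear all round.
- press_1_catch (a joint): Safety catch, rad: 0 = on, its hook in the notch of the shaft's disc blocks the lever; free from about 0.3; 1.0 = flipped fully back. It turns about press y and stays where it is left (stiff pivot, about 2 N at the tab). Pivot at press x = 68, y = 88 mm, 218 mm above the bench.
- press_1_tab (a point): Point on the catch's upright thumb tab (plate 24 mm wide along y, 5 mm thick, black rounded top edge 11 mm above this point). Catch on: it stands at the catch's front end, nearly upright, at press x = 19, y = 88 mm, 276 mm above the bench. Pushed back (press +x) to 1.0 rad it tips up and back: x = 90 mm, 290 mm high. Clear in front, above, left and behind; hook's arm under it reaches 243 mm.
- press_2: Hand press exactly like press_1, same axes and sizes; origin on the bench under its platen's middle.
- press_2_platen (a point): Middle of the top of press_2's round platen, 32 mm above the bench, where a die stands inside a low ring. Press axes.
- press_2_lever (a joint): Pull lever, rad: 0 = up at rest, shank rising forward 0.6 rad above level; 1.05 = down at its stop, 0.45 rad below level. It swings forward and down in the press's x-z plane and drives the ram down 18 mm per rad. Spring-returned: about 6 N at the knob at rest, 8 to 13 N near the stop; it flies up if let go. With the catch on it gives less than 0.1 rad.
- press_2_knob (a point): Centre of the black ball knob, 35 mm across, on the lever's steel shank (13 mm thick), 165 mm from the shaft's axis, which runs along press y at x = 26 mm, 196 mm above the bench. Knob at press y = -101 mm; at rest x = -110 mm, 289 mm above the bench; at the stop x = -123 mm, 124 mm above the bench. 30 mm or more clear all round.
- press_2_catch (a joint): Safety catch, rad: 0 = on, its hook in the notch of the shaft's disc blocks the lever; free from about 0.3; 1.0 = flipped fully back. It turns about press y and stays where it is left (stiff pivot, about 2 N at the tab). Pivot at press x = 68, y = 88 mm, 218 mm above the bench.
- press_2_tab (a point): Point on the catch's upright thumb tab (plate 24 mm wide along y, 5 mm thick, black rounded top edge 11 mm above this point). Catch on: it stands at the catch's front end, nearly upright, at press x = 19, y = 88 mm, 276 mm above the bench. Pushed back (press +x) to 1.0 rad it tips up and back: x = 90 mm, 290 mm high. Clear in front, above, left and behind; hook's arm under it reaches 243 mm.
- die_set_center (a point): Centre of the body of the complete pellet die: steel cylinder 41 mm in diameter at the foot, 38 mm above, 45 mm tall (this point half-way up), with its plunger in: a stem ending in a flat button 30 mm in diameter and 8 mm thick whose top is 22 mm above the body. It stands on the platen of one of the two presses.
- die_plunger (a joint): How far the plunger is pressed into the complete die, m: 0 = standing proud, at most 0.0125. It resists with a stiff push that grows to about 28 N at the ram. The ram's foot starts 8 mm above it; with the lever at its stop the plunger is about 0.0105 in.
- bare_die_center (a point): Centre of the body of the other die, the same steel cylinder but with no plunger in: just a bore in its flat top. It stands on the other press's platen.
- spare_plunger: The other die's plunger, standing head down in the steel tray: 30 mm head, 53 mm tall; origin under its head. Bystander.
- spatula: Steel micro-spatula 150 mm long, 11 mm wide, lying in the steel tray (90 x 180 x 14 mm) in front of the robot. Bystander.
- mortar: White porcelain mortar with its pestle, 84 mm across, about 80 mm tall, behind the presses; origin under it. Bystander.
- jar: Amber jar, 56 mm across, 85 mm tall, behind the presses; origin under it. Bystander.
- beaker: Glass beaker, 66 mm across, 85 mm tall, behind the presses; origin under it. Bystander.
- petri: Flat round dish, 94 mm across, 14 mm tall, to the robot's right; origin under it. Bystander.
- wash_bottle: White wash bottle with blue cap and bent spout, 64 mm across, 175 mm tall, to the robot's left; origin under it. Bystander.
Mind the look-alikes: they are no part of the job. What is shaped like the part that bears die_set_center but purple is not meant.

How it is judged (in metres and radians):
On the way, in this order (a step that is already met when the one before it is completed fails the run):
1. the safety catch of the press with the complete die is flipped back, its lever still up (((horizontal distance between die_set_center and press_1_platen below 0.012 m and value of joint press_1_catch above 0.6 rad and value of joint press_1_lever below 0.12 rad) or (horizontal distance between die_set_center and press_2_platen below 0.012 m and value of joint press_2_catch above 0.6 rad and value of joint press_2_lever below 0.12 rad))), for 0.1 s.
2. that press's lever is pulled down to its stop and the plunger is pressed in (((horizontal distance between die_set_center and press_1_platen below 0.012 m and value of joint press_1_lever above 0.95 rad and value of joint die_plunger above 0.008 m) or (horizontal distance between die_set_center and press_2_platen below 0.012 m and value of joint press_2_lever above 0.95 rad and value of joint die_plunger above 0.008 m))), for 0.2 s.
At the end, for the whole second after the job is handed in: Complete die on its platen (within 12 mm); that press: catch flipped back (over 0.5 rad), lever held by the robot (over 3 N) at its stop (over 0.95 of 1.05 rad, at rest), plunger pressed in over 8 mm. Other press: lever up (under 0.12 rad), catch on (under 0.3 rad) (((horizontal distance between die_set_center and press_1_platen below 0.012 m and value of joint press_1_catch above 0.5 rad and value of joint press_1_lever above 0.95 rad and value of joint die_plunger above 0.008 m and contact force between any of the fingers, the arm and press_1_lever above 3 N and velocity of joint press_1_lever between -0.1 and 0.1 rad/s and value of joint press_2_lever below 0.12 rad and value of joint press_2_catch below 0.3 rad) or (horizontal distance between die_set_center and press_2_platen below 0.012 m and value of joint press_2_catch above 0.5 rad and value of joint press_2_lever above 0.95 rad and value of joint die_plunger above 0.008 m and contact force between any of the fingers, the arm and press_2_lever above 3 N and velocity of joint press_2_lever between -0.1 and 0.1 rad/s and value of joint press_1_lever below 0.12 rad and value of joint press_1_catch below 0.3 rad))); the arm keeps its last pose, push and grip.
It fails at once if the catch or the lever of the press with the bare die is operated ((horizontal distance between bare_die_center and press_1_platen below 0.05 m and (value of joint press_1_catch above 0.3 rad or value of joint press_1_lever above 0.12 rad)) or (horizontal distance between bare_die_center and press_2_platen below 0.05 m and (value of joint press_2_catch above 0.3 rad or value of joint press_2_lever above 0.12 rad))).
It fails at once if a bystander is pushed more than 30 mm or knocked over (distance of any of spare_plunger, spatula, mortar, jar, beaker, petri, wash_bottle, bare_die_center from where it was at the start of the episode above 0.03 m or angle between any of spare_plunger, mortar, jar, beaker, petri, wash_bottle, bare_die_center's own z axis and vertical above 0.5 rad).
It also fails if it takes over 50 s, if anything falls off the work surface, if the arm or the gripper's body presses on something with over 40 N, if the wrist force passes 120 N, or if a joint passes its speed limit or range.

ROBOT

A 6-joint arm with a two-finger parallel gripper is mounted at the origin on the work surface. World frame = base frame: x ahead of the robot, y to its left, z up, the work surface at z = 0. Lengths are in mm, angles in rad, forces in N, time in s.
With the tool pointing down it reaches from about 350 to 775 mm from the base axis. Payload 7.3 kg.
Tool frame: the origin (TCP) lies at the very end of the fingers, on their centre line; the grasp point (between the pads) lies 19 mm behind it; z points along the fingers, x is the direction in which the jaws open and shut, and the axes are right-handed (so a half turn about z gives the same grasp; the last joint's range is limited). The gripper opens to 92 mm and grips with 3 to 60 N. Pads are 19 mm wide; open, the fingers measure 130 mm over their backs; the gripper's body (75 mm by 190 mm) begins 47 mm behind the grasp point.
Start: joints at [0.986, 0.342, 1.524, -0, 1.275, -0.146], TCP at [223.037, 475.289, 226.741] pointing down, gripper open.
Joint ranges: [-2.53, 2.53], [-0.77, 2.02], [0.04, 2.7], [-1, 4.14], [0.28, 2.66], [-3.11, 3.11]. Speed limits (rad/s): [2.57, 2.57, 3.14, 3.14, 3.14, 3.14].

INTERFACE

Orientations are given as [roll, pitch, yaw] about the fixed x, y, z axes, in that order (R = Rz(yaw) Ry(pitch) Rx(roll)).
In Python, from plant import bot, capture, camera_params gives the robot as it stands.
- The arm moves only by the shell command python3 -m jog 'ROWS' [OPENING]. ROWS is a JSON object of lists of equal length, an entry for each row: "xyz": the shift along the world's x, y, z as a fraction of full scale, a list of three; "angular": the turn, a rotation vector about the world's x, y, z as a fraction of full scale, a list of three. In form: {"xyz": [[x, y, z], ...], "angular": [[wx, wy, wz], ...]}. A call has 1 to 10 rows; each row shifts and turns the pose as measured when the row begins; what a row does not reach is not made up. Full scale, the value 1, is 2 cm for a shift and 6 degrees for a turn. A row lasts 1/10 s, in which the tool goes at most 50 mm and 8.59 degrees, less where a joint would pass 70% of its speed; a pose out of reach is approached as far as the arm can. A call with a number of a shift or a turn outside -1 to 1 is refused whole. A call with a gripper value outside its range is refused whole. OPENING is the closure, from -1 (fully open) to 1 (shut), set as the call begins (- or left out, the last holds). The fingers move at their own pace and stop on an object; the grip force is fixed at half the most. Time passes only in rows, so rows that do not move let the fingers close. It gives the time, the measured TCP pose, the force and the opening at its end, in the units of the state.
- bot.get_obs(): the state, without advancing time (a new reading comes with each control period).
- capture(name): name is "side" or "top" or "wrist"; returns the picture (480x640x3 uint8, red, green, blue); there is no depth.
- camera_params(name): a dict with "fx", "fy", "cx", "cy" (pixels), "rvec" (rotation vector, rad) and "tvec" (3), from world to camera coordinates, as OpenCV has them. Camera axes: x right, y down, z forward; pixel columns grow to the right and rows downward; lengths in mm; the calibration is good to about 2 mm. A picture is of the moment at which its call begins: read the wrist's pose just before it. camera_params takes no time and is no camera call; for the wrist camera it gives the pose at the moment of the call.
- bot.close_job(): hands the job in, once; it reports no verdict.
The state is a dict: "time": time; "joint_positions": joint angles; "dq": joint speeds; "tau": joint torques, N m; "tool_pos": TCP position; "tcp_rot": TCP orientation; "contact_force": force on the tool from outside, world axes, zero at the start; "moment": the same for the moment, N m; "grip_width": finger opening in mm.
Only numpy, scipy, OpenCV 4.12 (cv2) and the standard library are available. Lean on these libraries where they do the work, as an engineer would, in place of code of your own. Each camera call takes 0.05 s, during which the arm holds its last target.

## Working session

There is one attempt and no reset: what is moved stays moved. The work goes in short steps, Python scripts to look and compute and a shell command to move; the robot and the scene stay as the last step left them, time stands still between calls to the robot, and variables do not carry over. Pictures are saved under pics/ and viewed, and the job is handed in when it is done.

```bash
mkdir -p pics; ls; python3 - <<'E'
from plant import bot,capture,camera_params
import cv2
for n in("top","side"):
    im=capture(n); cv2.imwrite(f"pics/{n}0.png",cv2.cvtColor(im,cv2.COLOR_RGB2BGR)); print(n,camera_params(n))
o=bot.get_obs(); print(o)
E
```

```text
pics
top {'fx': 500.165388376141, 'fy': 500.165388376141, 'cx': 314.75318130501466, 'cy': 242.00352477718909, 'rvec': array([ 2.16734272, -2.15510422,  0.09281681]), 'tvec': array([  15.44510172,  622.30225171, 1580.69456931])}
side {'fx': 478.2763867184199, 'fy': 478.2763867184199, 'cx': 320.26122486961003, 'cy': 238.79031437789567, 'rvec': array([ 2.01883625, -0.59112465,  0.34693954]), 'tvec': array([-504.24361831,  305.74600679, 1114.74733543])}
{'time': 0.1, 'joint_positions': array([ 9.85974391e-01,  3.42652256e-01,  1.52491783e+00,  1.84259551e-05,
        1.27539263e+00, -1.46003472e-01]), 'dq': array([ 0.00022027, -0.00209563, -0.00235026,  0.00123325,  0.00207239,
        0.00109091]), 'tau': array([ 8.89372368e-04, -4.32004023e+01, -2.44695729e+01,  7.18960888e-02,
        5.26851194e-02, -3.14996976e-05]), 'tool_pos': array([222.83311409, 474.96737338, 226.11614747]), 'tcp_rot': array([-3.14137590e+00,  1.35291754e-03,  1.13197263e+00]), 'contact_force': array([0.43001521, 0.49733539, 0.79142686]), 'moment': array([-0.01028531,  0.00708087,  0.00784106]), 'grip_width': 91.90194787509509}
```

View pics/top0.png

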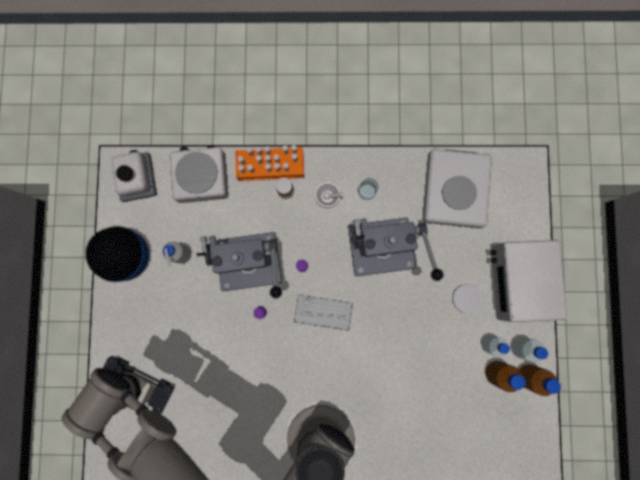

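View pics/side0.png

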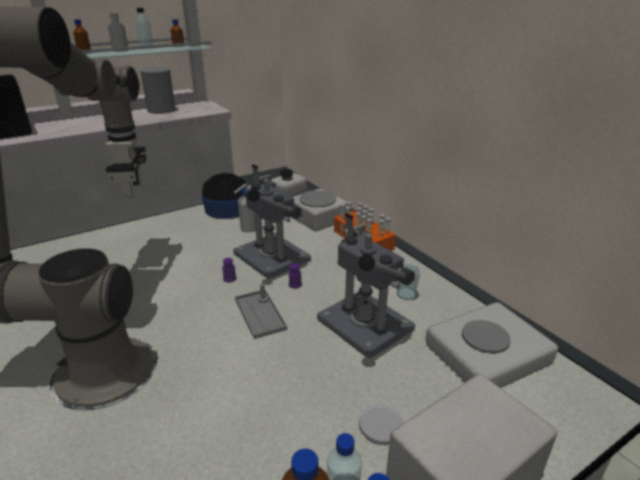

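The top picture shows two presses, around (245,262) and (385,247), with knobs at (276,292) and (437,274). Next I'll enlarge the dies in the side view.

```bash
python3 - <<'E'
import cv2,numpy as np
s=cv2.imread("pics/side0.png");t=cv2.imread("pics/top0.png")
f=lambda im,a,b,c,d,k:cv2.resize(im[b:d,a:c],None,fx=k,fy=k,interpolation=cv2.INTER_CUBIC)
cv2.imwrite("pics/s1.png",np.hstack([f(s,225,160,320,280,4),f(s,315,200,420,320,4)]))
cv2.imwrite("pics/t1.png",np.hstack([f(t,190,220,290,305,4),f(t,345,205,445,290,4)]))
E
```

```text
(no output)
```

View pics/s1.png

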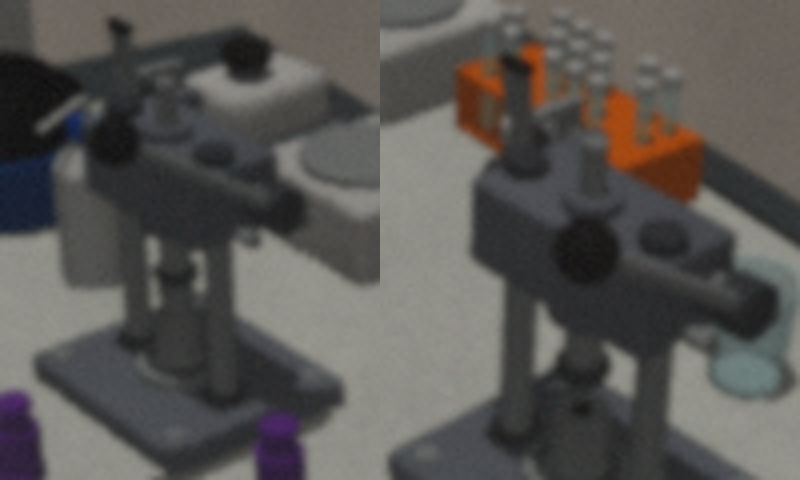

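View pics/t1.png

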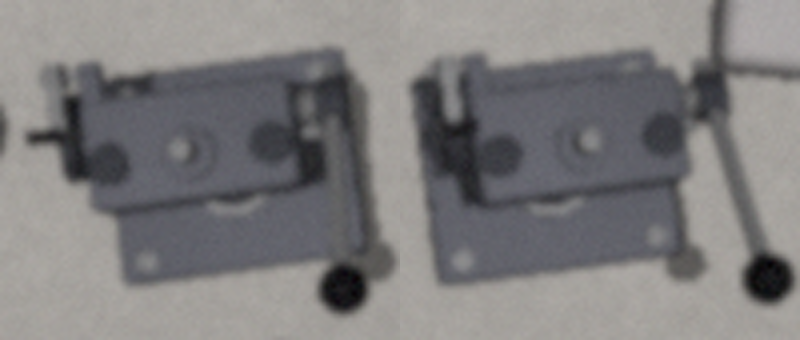

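```bash
cat >h.py <<'E'
import numpy as np,cv2
from plant import bot,capture,camera_params
from scipy.optimize import least_squares
def proj(n,P,c=None):
    c=c or camera_params(n);K=np.array([[c['fx'],0,c['cx']],[0,c['fy'],c['cy']],[0,0,1]])
    return cv2.projectPoints(np.array(P,float).reshape(-1,1,3),np.array(c['rvec']),np.array(c['tvec']),K,None)[0].reshape(-1,2)
def w(p,P):
    c,s=np.cos(p[2]),np.sin(p[2]);P=np.array(P,float)
    return np.c_[p[0]+c*P[:,0]-s*P[:,1],p[1]+s*P[:,0]+c*P[:,1],P[:,2]]
E
python3 - <<'E'
from h import *
nt=[[0,58,237],[0,-58,237],[-110,-101,289]]
def fit(top,side,sp):
    r=lambda p:np.r_[(proj("top",w(p,nt))-top).ravel(),(proj("side",w(p,sp))-side).ravel()]
    s=least_squares(r,[500,0,0]);print(s.x,np.round(s.fun,1));return s.x
t=cv2.imread("pics/top0.png");sd=cv2.imread("pics/side0.png")
names=[[19,88,276],[19,88,287],[68,88,218],[26,-101,196],[-110,-101,289],[0,0,100],[0,0,77],[-123,-101,124]]
a=fit(np.array([[217,260.75],[258,255],[275.75,292]]),np.array([[278.8,198.3],[253.3,194.2],[255.5,166.3]]),[[0,-58,237],[-110,-101,289],[19,88,287]])
b=fit(np.array([[345+100/4,205+155/4],[345+263/4,205+132/4],[345+367/4,205+277/4]]),np.array([[315+285/4,200+238/4],[315+205/4,200+250/4],[315+137/4,200+62/4]]),[[0,-58,237],[-110,-101,289],[19,88,287]])
for p in(a,b):
    print(np.round(w(p,names)))
    for n,im in(("top",t),("side",sd)):
        for q in proj(n,w(p,names[:6])):cv2.circle(im,tuple(int(v*1) for v in np.round(q)),1,(0,0,255),-1)
f=lambda im,a,b,c,d,k:cv2.resize(im[b:d,a:c],None,fx=k,fy=k,interpolation=cv2.INTER_CUBIC)
cv2.imwrite("pics/c.png",np.vstack([np.hstack([f(t,190,220,290,305,4),f(t,345,205,445,290,4)])[:290],np.hstack([f(sd,230,160,330,235,4),f(sd,325,200,425,275,4)])]))
E
```

```text
[5.57019788e+02 2.31373291e+02 1.26950369e-01] [ 0.4 -1.   0.3 -0.2  0.5 -0.1 -0.8 -1.4 -0.3  1.  -0.7 -1. ]
[ 6.05530729e+02 -1.98921224e+02  1.32663871e-01] [ 0.7 -0.3  1.   0.2  0.3  0.3 -0.4 -1.8  0.   0.2 -0.3 -1.4]
[[565. 321. 276.]
 [565. 321. 287.]
 [613. 327. 218.]
 [596. 134. 196.]
 [461. 117. 289.]
 [557. 231. 100.]
 [557. 231.  77.]
 [448. 116. 124.]]
[[ 613. -109.  276.]
 [ 613. -109.  287.]
 [ 661. -103.  218.]
 [ 645. -296.  196.]
 [ 510. -314.  289.]
 [ 606. -199.  100.]
 [ 606. -199.   77.]
 [ 497. -315.  124.]]
```

View pics/c.png

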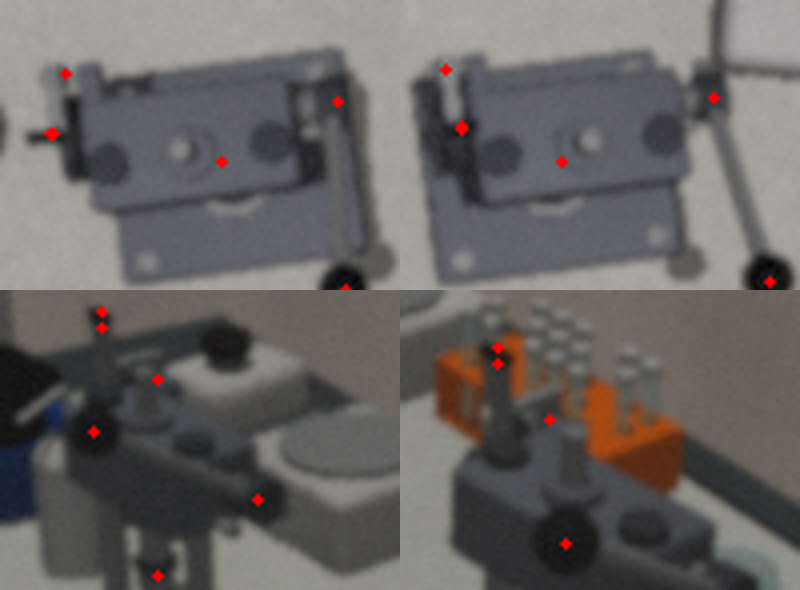

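```bash
python3 - <<'E'
from h import *
sd=cv2.imread("pics/side0.png");out=[]
for p in([557,231.4,.127],[605.5,-199,.1327]):
    q=proj("side",w(p,[[0,0,z] for z in(32,77,91,99,107)]));print(np.round(q,1))
    cx,cy=q[2].astype(int)
    k=8;im=cv2.resize(sd[cy-35:cy+40,cx-25:cx+25],None,fx=k,fy=k,interpolation=cv2.INTER_CUBIC)
    im=cv2.convertScaleAbs(im,alpha=1.8)
    for v in q: cv2.line(im,(0,int((v[1]-cy+35)*k)),(60,int((v[1]-cy+35)*k)),(0,0,255),1)
    out.append(im)
cv2.imwrite("pics/d.png",np.hstack(out))
E
```

```text
[[270.2 249.6]
 [269.4 237.4]
 [269.2 233.5]
 [269.1 231.2]
 [269.  229. ]]
[[363.9 316.1]
 [364.7 302.1]
 [364.9 297.6]
 [365.1 295.1]
 [365.2 292.5]]
```

View pics/d.png

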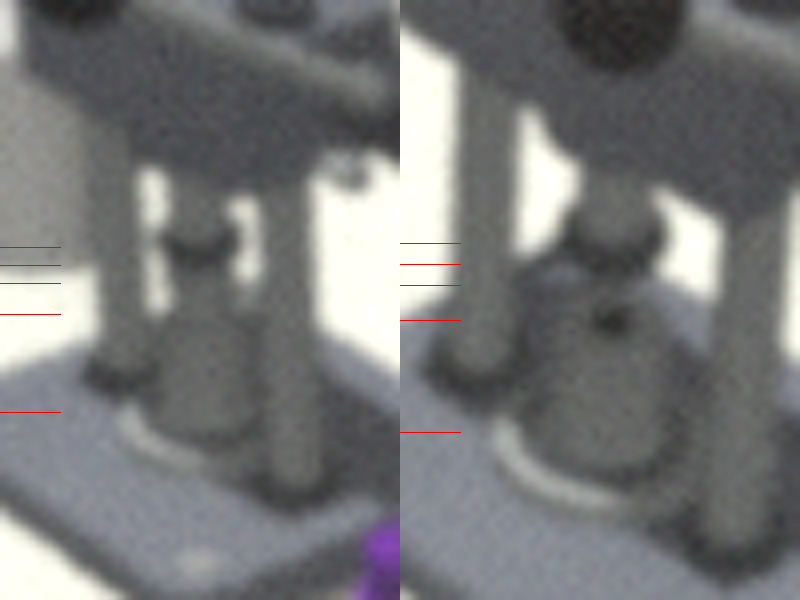

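The right die shows an open bore, while a button stands under the ram on the left. So the left press, at (557, 231) with yaw 0.127, holds the complete die. I'll move to the front of its tab with the fingers shut.

```bash
python3 -m jog '{"xyz":[[0.9,-0.5,0.4],[0.9,-0.5,0.4],[0.9,-0.5,0.4],[0.9,-0.5,0.4],[0.9,-0.5,0.4],[0.9,-0.5,0.4],[0.9,-0.5,0.2],[0.9,-0.5,0],[0.9,-0.5,0],[0.9,-0.5,0]],"angular":[[0,0,0.5],[0,0,0.5],[0,0,0.5],[0,0,0.5],[0,0,0.5],[0,0,0.5],[0,0,0.5],[0,0,0.5],[0,0,0.5],[0,0,0.5]]}' 1
```

```text
time: 1.1
tool_pos: [405.3, 370.1, 276.0]
tcp_rot: [-3.136, 0.01, 1.681]
contact_force: [0.0, 0.7, 0.7]
grip_width: 16.5
```

```bash
python3 -m jog '{"xyz":[[0.9,-0.5,0],[0.9,-0.5,0],[0.9,-0.5,0],[0.9,-0.5,0],[0.7,-0.4,0],[0,0,0],[0,0,0]],"angular":[[0,0,0.1],[0,0,0],[0,0,0],[0,0,0],[0,0,0],[0,0,0],[0,0,0]]}' 1
python3 - <<'E'
from h import *
a=capture("side");b=capture("wrist")
f=lambda im,a,b,c,d,k:cv2.resize(im[b:d,a:c],None,fx=k,fy=k,interpolation=cv2.INTER_CUBIC)
cv2.imwrite("pics/e.png",np.hstack([f(a,200,80,340,240,3),cv2.resize(b,(0,0),fx=.58,fy=.58)[:480] if 0 else f(cv2.resize(b,(376,480)),0,0,376,480,1)])[:,:,::-1])
E
```

```text
time: 1.8
tool_pos: [495.3, 317.8, 272.4]
tcp_rot: [-3.129, 0.012, 1.691]
contact_force: [0.0, 0.3, 0.6]
grip_width: 0.2
```

View pics/e.png

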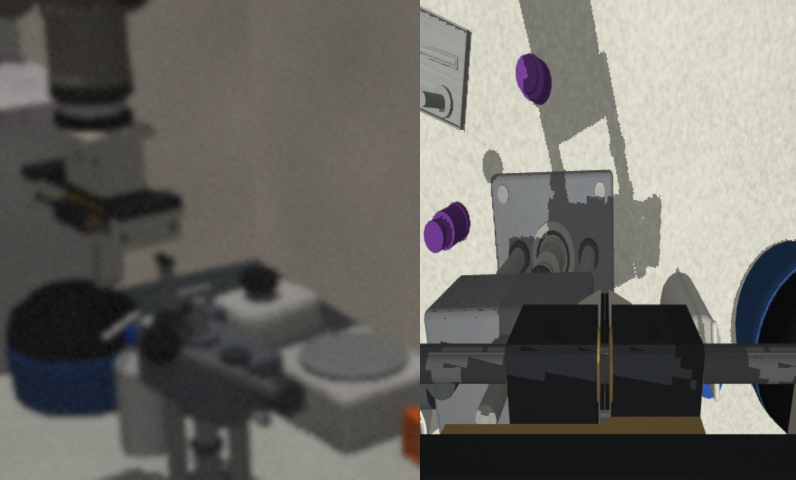

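The fingertips stand in front of the tab and the fingers are vertical. I'll push along press +x, slowly.

```bash
python3 -m jog '{"xyz":[[0.7,-0.15,0],[0.7,0,0],[0.7,0.1,0],[0.6,0.1,0.1],[0.6,0.1,0.15],[0.6,0.1,0.15],[0.6,0.1,0.15]],"angular":[[0,0,0],[0,0,0],[0,0,0],[0,0,0],[0,0,0],[0,0,0],[0,0,0]]}' 1
python3 - <<'E'
from h import *
a=capture("side")
f=lambda im,a,b,c,d,k:cv2.resize(im[b:d,a:c],None,fx=k,fy=k,interpolation=cv2.INTER_CUBIC)
cv2.imwrite("pics/f.png",f(a,210,110,340,230,5)[:,:,::-1])
E
```

```text
time: 2.6
tool_pos: [579.1, 330.5, 286.8]
tcp_rot: [-3.126, 0.011, 1.702]
contact_force: [-1.5, -2.0, 0.5]
grip_width: 0.6
```

View pics/f.png

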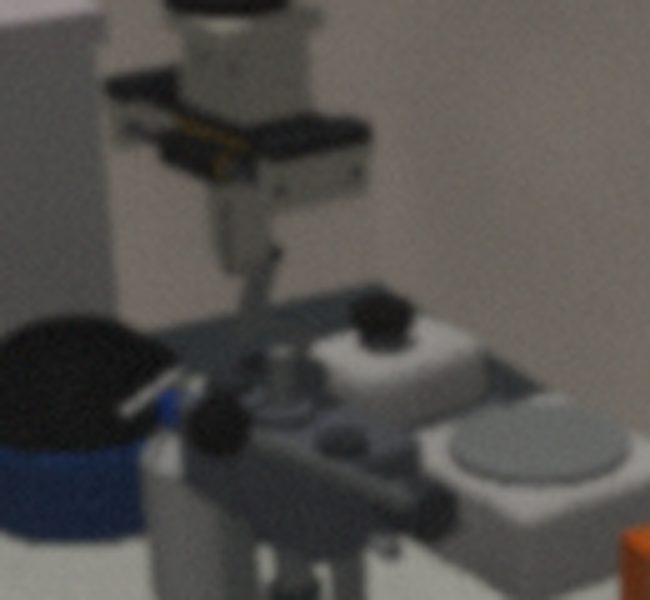

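The tab is tipping back under the fingertip. I'll continue to the end of its travel.

```bash
python3 -m jog '{"xyz":[[0.6,-0.1,0],[0.6,-0.1,0],[0.6,0,0],[0.5,0,-0.05],[0.4,0,-0.1],[0.2,0,-0.1],[0,0,0]],"angular":[[0,0,0],[0,0,0],[0,0,0],[0,0,0],[0,0,0],[0,0,0],[0,0,0]]}' 1
python3 - <<'E'
from h import *
a=capture("side")
f=lambda im,a,b,c,d,k:cv2.resize(im[b:d,a:c],None,fx=k,fy=k,interpolation=cv2.INTER_CUBIC)
print(proj("side",w([557,231.4,.127],[[90,88,290],[99,88,296]])))
cv2.imwrite("pics/g.png",f(a,210,110,340,230,5)[:,:,::-1])
E
```

```text
time: 3.35
tool_pos: [615.2, 331.6, 289.5]
tcp_rot: [-3.086, 0.011, 1.717]
contact_force: [0.9, 0.4, -0.2]
grip_width: 0.2
[[273.61643109 159.26365772]
 [275.86088067 156.82940676]]
```

View pics/g.png

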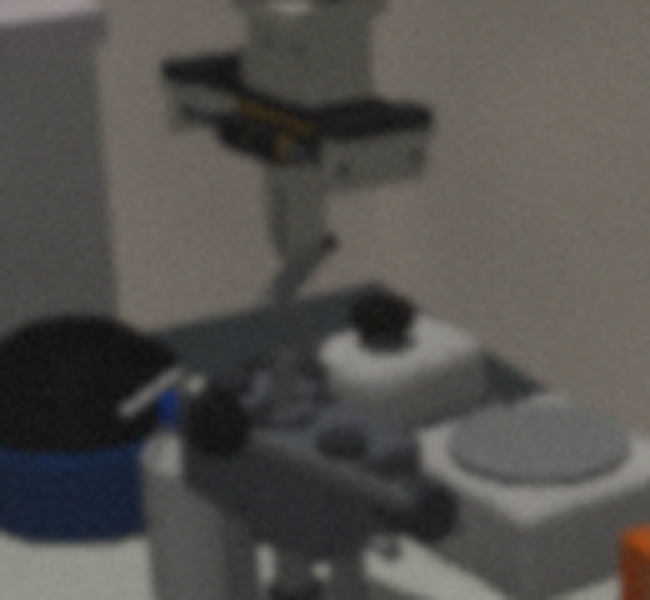

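```bash
python3 -m jog '{"xyz":[[0.4,0,-0.1],[0.4,0,-0.1],[0.3,0,0],[0,0,0]],"angular":[[0,0,0],[0,0,0],[0,0,0],[0,0,0]]}' 1
python3 - <<'E'
from h import *
a=capture("side")
f=lambda im,a,b,c,d,k:cv2.resize(im[b:d,a:c],None,fx=k,fy=k,interpolation=cv2.INTER_CUBIC)
cv2.imwrite("pics/g2.png",f(a,210,110,340,230,5)[:,:,::-1])
E
```

```text
time: 3.8
tool_pos: [616.5, 333.2, 290.3]
tcp_rot: [-3.041, 0.014, 1.728]
contact_force: [-0.2, -0.9, 1.8]
grip_width: 0.5
```

View pics/g2.png

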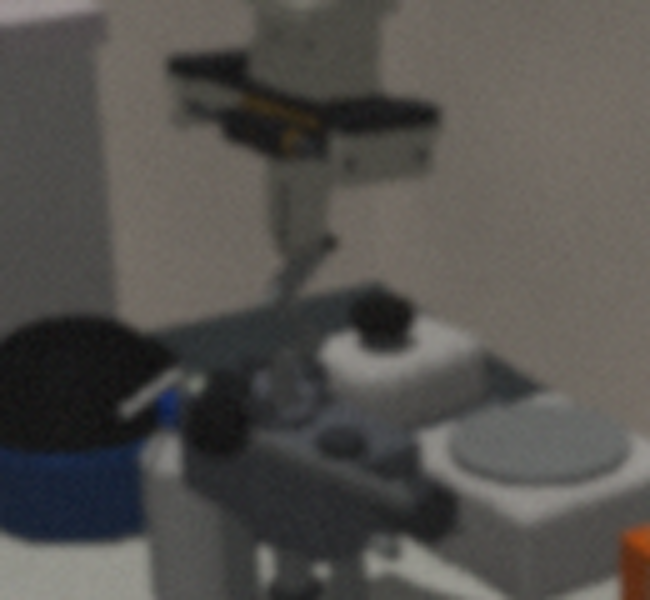

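```bash
python3 - <<'E'
from h import *
for th in(.6,.7,.8,.9,1.0,1.1):
    c,s=np.cos(th),np.sin(th);r=np.array([-49,69.])
    P=[68+c*r[0]+s*r[1],88,218-s*r[0]+c*r[1]]
    q=proj("side",w([557,231.4,.127],[P]))[0];print(th,np.round(P),np.round((q-[210,110])*5))
print(bot.get_obs()['joint_positions'])
E
```

```text
0.6 [ 67.  88. 303.] [286. 235.]
0.7 [ 75.  88. 302.] [297. 233.]
0.8 [ 83.  88. 301.] [309. 232.]
0.9 [ 92.  88. 299.] [319. 232.]
1.0 [100.  88. 297.] [330. 233.]
1.1 [107.  88. 293.] [340. 236.]
[ 0.38223175  0.75312601  0.65762534  0.00990765  1.83021647 -1.34305611]
```

The catch is back at about 1.0 rad. I'll retreat up and over towards the knob and level the tool.

```bash
cat >>h.py <<'E'
from scipy.spatial.transform import Rotation as Ro
def rv(rpy=(np.pi,0,1.698)):
    o=bot.get_obs();d=(Ro.from_euler('xyz',rpy)*Ro.from_euler('xyz',o['tcp_rot']).inv()).as_rotvec()
    return np.round(np.degrees(d)/6,2)
E
python3 -c "
from h import *
print(rv())"
python3 -m jog '{"xyz":[[-0.8,0,0.1],[-0.8,-0.2,0.4],[-0.8,-0.6,0.5],[-0.8,-0.9,0.5],[-0.8,-0.9,0.5],[-0.8,-0.9,0.3],[-0.6,-0.9,0.2],[-0.5,-0.9,0],[-0.5,-0.9,0],[-0.5,-0.9,0]],"angular":[[0,0,0],[0,0,0],[0,0,0],[0,0,0],[0,0,0],[0,0,0],[0,0,0],[0,0,0],[0,0,0],[0,0,0]]}' 1
python3 -c "
from h import *
print(rv())"
```

```text
[ 0.26 -0.92 -0.28]
time: 4.85
tool_pos: [477.3, 193.2, 335.2]
tcp_rot: [-3.054, 0.009, 1.734]
contact_force: [0.1, -0.1, 0.4]
grip_width: 0.7
[ 0.21 -0.82 -0.34]
```

```bash
python3 -m jog '{"xyz":[[-0.2,-0.9,0],[-0.2,-0.9,0],[-0.2,-0.9,0],[-0.1,-0.8,0],[-0.1,-0.3,0],[0,0,0],[0,0,0]],"angular":[[0.1,-0.3,-0.15],[0.1,-0.3,-0.1],[0,-0.25,-0.1],[0,0,0],[0,0,0],[0,0,0],[0,0,0]]}' -1
python3 - <<'E'
from h import *
print(rv())
c=camera_params("wrist");b=capture("wrist");a=capture("side")
p=[557,231.4,.127]
K=proj("wrist",w(p,[[-110,-101,289],[-110,-101,306]]),c);print(K)
b=b.copy()
for q in K[:1]: cv2.circle(b,tuple(int(v) for v in q),4,(255,0,0),1)
f=lambda im,a,b,c,d,k:cv2.resize(im[b:d,a:c],None,fx=k,fy=k,interpolation=cv2.INTER_CUBIC)
cv2.imwrite("pics/i.png",np.hstack([cv2.resize(b,(440,330)),f(a,200,80,320,190,3)])[:,:,::-1])
E
```

```text
time: 5.55
tool_pos: [462.3, 115.0, 334.4]
tcp_rot: [3.125, 0.0, 1.695]
contact_force: [-0.6, -0.1, -0.3]
grip_width: 51.7
[-0.02  0.15  0.03]
[[319.31759126 271.64215635]
 [319.73925657 284.65184149]]
```

View pics/i.png

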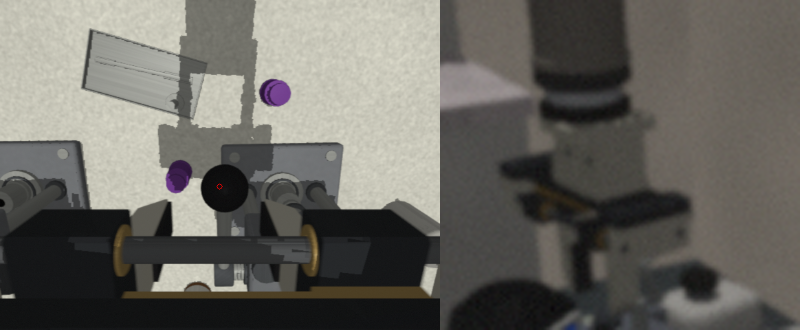

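```bash
python3 -m jog '{"xyz":[[0,0.2,0],[0,0,0],[0,0,0],[0,0,-0.7],[0,0,-0.8],[0,0,-0.8],[0,0,-0.7],[0,0,-0.3],[0,0,0]],"angular":[[0,0,0],[0,0.15,0],[0,0,0],[0,0,0],[0,0,0],[0,0,0],[0,0,0],[0,0,0],[0,0,0]]}' -1
python3 - <<'E'
from h import *
print(rv())
b=capture("wrist");a=capture("side")
f=lambda im,a,b,c,d,k:cv2.resize(im[b:d,a:c],None,fx=k,fy=k,interpolation=cv2.INTER_CUBIC)
cv2.imwrite("pics/j.png",np.hstack([cv2.resize(b,(440,330)),f(a,200,120,320,230,3)])[:,:,::-1])
E
```

```text
time: 6.55
tool_pos: [463.4, 122.1, 265.7]
tcp_rot: [-3.141, -0.002, 1.7]
contact_force: [0.5, -1.1, 1.2]
grip_width: 91.7
[-0.02 -0.01 -0.02]
```

View pics/j.png

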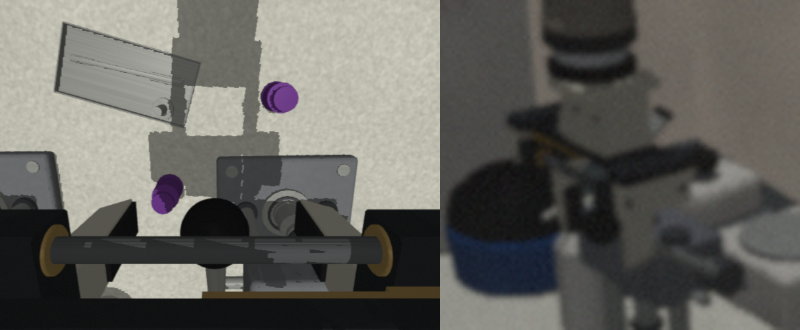

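The knob is centred between the pads, so I'll close on it.

```bash
python3 -m jog '{"xyz":[[0,0,0],[0,0,0],[0,0,0],[0,0,0],[0,0,0],[0,0,0],[0,0,0],[0,0,0]],"angular":[[0,0,0],[0,0,0],[0,0,0],[0,0,0],[0,0,0],[0,0,0],[0,0,0],[0,0,0]]}' 1
python3 - <<'E'
from h import *
b=capture("wrist");a=capture("side")
f=lambda im,a,b,c,d,k:cv2.resize(im[b:d,a:c],None,fx=k,fy=k,interpolation=cv2.INTER_CUBIC)
cv2.imwrite("pics/k.png",np.hstack([cv2.resize(b,(440,330)),f(a,200,120,320,230,3)])[:,:,::-1])
# arc targets for knob (world), TCP=knob-19z
for q in np.arange(0,1.06,.15):
    an=.6-q; print(round(q,2),np.round(w([557,231.4,.127],[[26-165*np.cos(an),-101,196+165*np.sin(an)-19]])[0],1))
E
```

```text
time: 7.45
tool_pos: [465.1, 121.5, 269.1]
tcp_rot: [3.136, -0.0, 1.7]
contact_force: [1.0, 1.4, -0.3]
grip_width: 33.3
0.0 [460.5 117.3 270.2]
0.15 [448.2 115.7 248.8]
0.3 [439.2 114.5 225.8]
0.45 [433.7 113.8 201.7]
0.6 [431.9 113.6 177. ]
0.75 [433.7 113.8 152.3]
0.9 [439.2 114.5 128.2]
1.05 [448.2 115.7 105.2]
```

View pics/k.png

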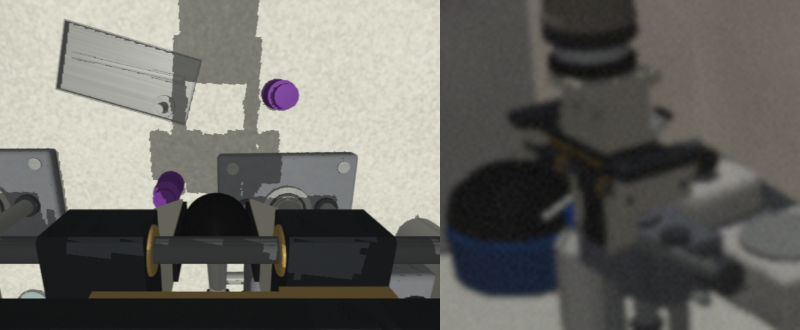

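```bash
python3 -m jog '{"xyz":[[-0.3,-0.04,-0.5],[-0.3,-0.04,-0.55],[-0.25,-0.03,-0.6],[-0.2,-0.03,-0.6]],"angular":[[0,0,0],[0,0,0],[0,0,0],[0,0,0]]}' 1
python3 - <<'E'
from h import *
print(rv());a=capture("side")
f=lambda im,a,b,c,d,k:cv2.resize(im[b:d,a:c],None,fx=k,fy=k,interpolation=cv2.INTER_CUBIC)
cv2.imwrite("pics/l.png",f(a,200,120,340,260,4)[:,:,::-1])
E
```

```text
time: 7.95
tool_pos: [445.6, 118.7, 228.3]
tcp_rot: [3.127, -0.0, 1.699]
contact_force: [-1.0, -0.9, 6.6]
grip_width: 33.7
[-0.02  0.14 -0.01]
```

View pics/l.png

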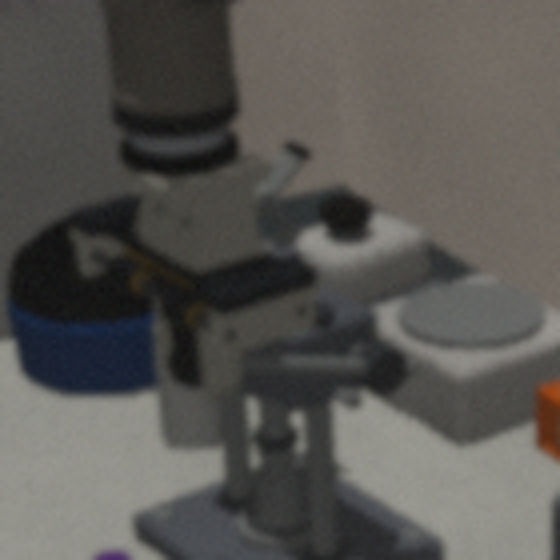

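```bash
python3 -m jog '{"xyz":[[-0.15,-0.02,-0.6],[-0.12,-0.02,-0.6],[-0.08,-0.01,-0.6],[-0.03,0,-0.6],[0.03,0,-0.6]],"angular":[[0,0.05,0],[0,0.05,0],[0,0,0],[0,0,0],[0,0,0]]}' 1
```

```text
time: 8.5
tool_pos: [437.6, 117.5, 170.0]
tcp_rot: [3.135, -0.002, 1.699]
contact_force: [-5.1, -0.8, 8.0]
grip_width: 33.7
```

```bash
python3 -c "
from h import *
print(rv())"
```

```text
[-0.02  0.06 -0.01]
```

```bash
python3 -m jog '{"xyz":[[0.08,0.01,-0.6],[0.12,0.02,-0.6],[0.15,0.02,-0.6],[0.2,0.03,-0.6],[0.25,0.03,-0.5]],"angular":[[0,0,0],[0,0,0],[0,0,0],[0,0,0],[0,0,0]]}' 1
```

```text
time: 9.0
tool_pos: [449.9, 119.3, 112.7]
tcp_rot: [-3.14, -0.001, 1.7]
contact_force: [-7.5, -2.0, 8.5]
grip_width: 33.6
```

```bash
python3 -m jog '{"xyz":[[0.15,0.02,-0.35],[0.1,0.02,-0.3],[0,0,-0.25],[0,0,-0.25]],"angular":[[0,0,0],[0,0,0],[0,0,0],[0,0,0]]}' 1
python3 - <<'E'
from h import *
print(rv());a=capture("side")
f=lambda im,a,b,c,d,k:cv2.resize(im[b:d,a:c],None,fx=k,fy=k,interpolation=cv2.INTER_CUBIC)
p=[557,231.4,.127]
print((proj("side",w(p,[[-123,-101,124]]))-[200,120])*4)
cv2.imwrite("pics/m.png",f(a,200,120,340,260,4)[:,:,::-1])
E
```

```text
time: 9.4
tool_pos: [458.1, 120.5, 96.5]
tcp_rot: [3.136, -0.001, 1.7]
contact_force: [-10.4, -1.8, 39.5]
grip_width: 32.8
[-0.02  0.05 -0.02]
[[212.15435053 519.68655752]]
```

View pics/m.png

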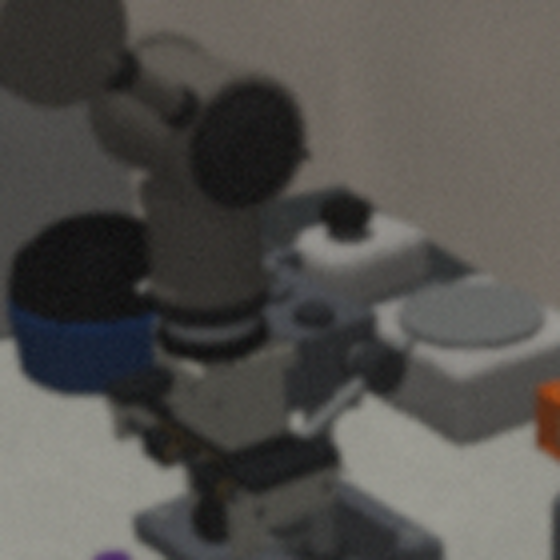

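The force has jumped to 39.5 N, so the lever is at its stop. I'll ease the push a little and settle.

```bash
python3 -m jog '{"xyz":[[0,0,0.0],[0,0,0],[0,0,0],[0,0,0]],"angular":[[0,0,0],[0,0,0],[0,0,0],[0,0,0]]}' 1; python3 -m jog '{"xyz":[[0,0,0],[0,0,0],[0,0,0]],"angular":[[0,0,0],[0,0,0],[0,0,0]]}' 1
```

```text
time: 9.85
tool_pos: [456.4, 120.2, 100.5]
tcp_rot: [3.139, -0.001, 1.7]
contact_force: [-4.9, -2.3, 7.9]
grip_width: 32.9
time: 10.15
tool_pos: [455.4, 120.1, 102.6]
tcp_rot: [-3.142, -0.001, 1.701]
contact_force: [-3.3, -2.7, 7.8]
grip_width: 32.8
```

```bash
python3 -m jog '{"xyz":[[0.05,0,-0.25],[0.05,0,-0.25],[0,0,-0.2]],"angular":[[0,0,0],[0,0,0],[0,0,0]]}' 1; python3 -m jog '{"xyz":[[0,0,-0.2],[0,0,-0.2]],"angular":[[0,0,0],[0,0,0]]}' 1
```

```text
time: 10.45
tool_pos: [459.7, 120.7, 94.9]
tcp_rot: [3.135, -0.001, 1.701]
contact_force: [-9.1, -4.0, 37.3]
grip_width: 32.6
time: 10.65
tool_pos: [461.5, 120.9, 93.4]
tcp_rot: [3.129, -0.001, 1.701]
contact_force: [-9.8, -3.0, 31.6]
grip_width: 31.8
```

```bash
python3 -m jog '{"xyz":[[-0.2,0,-0.08],[-0.2,0,-0.08],[-0.15,0,-0.08]],"angular":[[0,0,0],[0,0,0],[0,0,0]]}' 1
python3 - <<'E'
from h import *
b=capture("wrist").copy();c=camera_params("wrist")
print(proj("wrist",w([557,231.4,.127],[[-123,-101,124]]),c))
cv2.imwrite("pics/n.png",b[:,:,::-1]);print(bot.get_obs()['contact_force'])
E
```

```text
time: 10.95
tool_pos: [461.1, 120.8, 96.6]
tcp_rot: [3.103, 0.001, 1.7]
contact_force: [0.9, -2.7, 11.4]
grip_width: 31.6
[[304.0385192  316.21815797]]
[ 2.49233704 -3.09250444 11.14644501]
```

View pics/n.png

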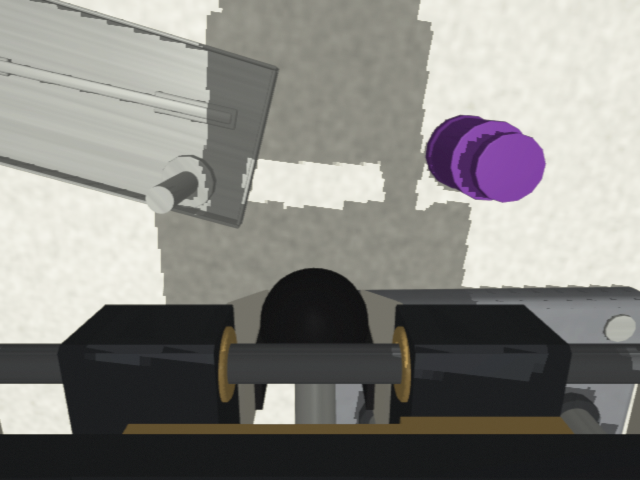

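```bash
python3 - <<'E'
from h import *
c=camera_params("wrist");R=cv2.Rodrigues(np.array(c['rvec']))[0];t=np.array(c['tvec']).ravel()
print(c['fx'],-R.T@t, R[2])
for wd in(104,108,112):
    d=c['fx']*35/wd
    X=R.T@(np.array([(313-c['cx'])/c['fx'],(268+wd/2-c['cy'])/c['fy'],1])*d-t);print(wd,X)
print(bot.get_obs()['tool_pos'],rv())
E
```

```text
431.62639663010026 [380.38324773 110.35219503 251.83848022] [ 0.31323075  0.03963344 -0.94884966]
104 [449.83681313 118.87949488 122.03295963]
108 [447.87424081 118.6435798  127.04520835]
112 [446.05185224 118.4245158  131.6994393 ]
[461.04323107 120.8141626   96.62892907] [-0.03  0.37 -0.02]
```

```bash
python3 -m jog '{"xyz":[[-0.4,0,-0.1],[-0.4,0,-0.1],[-0.3,0,-0.1]],"angular":[[0,0.2,0],[0,0.2,0],[0,0.1,0]]}' 1
python3 -c "
from h import *
print(rv())"
```

```text
time: 11.3
tool_pos: [458.6, 120.6, 101.3]
tcp_rot: [3.11, -0.001, 1.699]
contact_force: [6.5, -3.9, 11.8]
grip_width: 31.4
[-0.05  0.3  -0.01]
```

```bash
python3 -m jog '{"xyz":[[-0.4,0,-0.25],[-0.3,0,-0.3],[-0.3,0,-0.25]],"angular":[[0,0.15,0],[0,0.1,0],[0,0.1,0]]}' 1
python3 -c "
from h import *
print(rv())
cv2.imwrite('pics/o.png',capture('wrist')[:,:,::-1])"
```

```text
time: 11.6
tool_pos: [460.9, 120.9, 97.2]
tcp_rot: [3.095, -0.002, 1.698]
contact_force: [9.6, -1.7, 14.5]
grip_width: 31.3
[-0.08  0.44 -0.  ]
```

View pics/o.png

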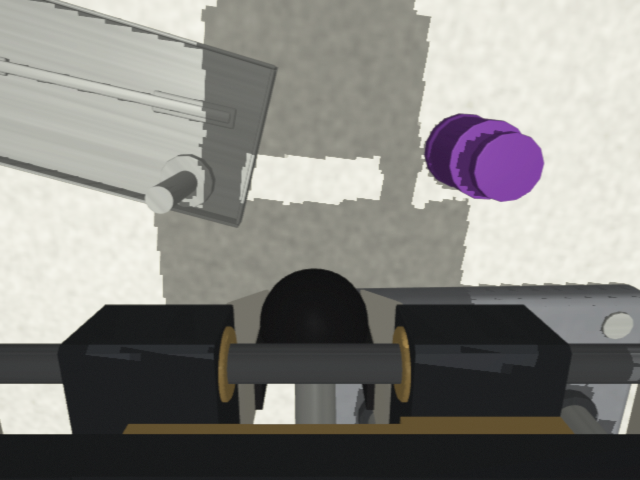

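```bash
python3 -m jog '{"xyz":[[0,0,-0.25],[0,0,-0.2]],"angular":[[0,0,0],[0,0,0]]}' 1
python3 - <<'E'
from h import *
for i in range(16):
    a=capture("side" if i%2 else "wrist")
    if i%2==0:b=a
    if i%3==0:
        o=bot.get_obs();print(round(o['time'],2),np.round(o['tool_pos'],1),np.round(o['contact_force'],1),round(o['grip_width'],2),np.round(np.abs(o['dq']).max(),4))
f=lambda im,a,b,c,d,k:cv2.resize(im[b:d,a:c],None,fx=k,fy=k,interpolation=cv2.INTER_CUBIC)
cv2.imwrite("pics/p.png",np.hstack([cv2.resize(b,(360,270)),f(a,230,180,340,270,3)])[:,:,::-1])
E
```

```text
time: 11.85
tool_pos: [464.4, 121.3, 92.5]
tcp_rot: [3.086, -0.003, 1.698]
contact_force: [-6.5, -0.2, 29.4]
grip_width: 30.8
11.9 [464.8 121.3  92.4] [-1.7 -1.  14.7] 29.99 0.0105
12.05 [464.9 121.3  92.3] [-1.6 -0.9 15.7] 30.23 0.0029
12.2 [464.9 121.3  92.3] [-2.2 -1.  16. ] 30.14 0.0013
12.35 [464.9 121.3  92.3] [-2.8 -0.4 15.7] 29.85 0.0019
12.5 [464.9 121.3  92.3] [-1.9 -1.  16.4] 29.94 0.0013
12.65 [464.9 121.3  92.3] [-1.6 -1.3 16.3] 30.08 0.0019
```

View pics/p.png

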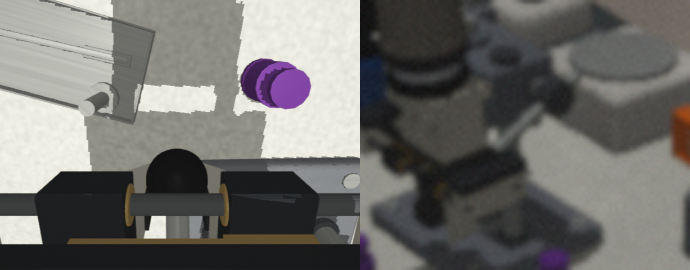

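```bash
python3 - <<'E'
from h import *
c=camera_params("wrist");b=capture("wrist");R=cv2.Rodrigues(np.array(c['rvec']))[0];t=np.array(c['tvec']).ravel()
for q in(.85,.95,1.05):
    P=w([557,231.4,.127],[[26-165*np.cos(.6-q),-101,196+165*np.sin(.6-q)]])
    uv=proj("wrist",P,c)[0];z=(R@P[0]+t)[2];r=c['fx']*17.5/z
    print(q,np.round(P,0),np.round(uv),'r',round(r,1)); cv2.circle(b:=b.copy(),tuple(int(v) for v in uv),int(r),(255,int((q-.85)*1200),0),1)
cv2.imwrite("pics/q.png",cv2.resize(b[230:400,200:430],None,fx=3,fy=3)[:,:,::-1])
o=bot.get_obs();print(o['tool_pos'],o['contact_force'],o['grip_width'])
E
```

```text
0.85 [[437. 114. 155.]] [301. 336.] r 72.5
0.95 [[442. 115. 139.]] [303. 321.] r 62.6
1.05 [[448. 116. 124.]] [304. 315.] r 55.1
[464.93187139 121.35171271  92.31061591] [-2.48686416 -1.96357531 16.66117513] 30.01101554739259
```

View pics/q.png

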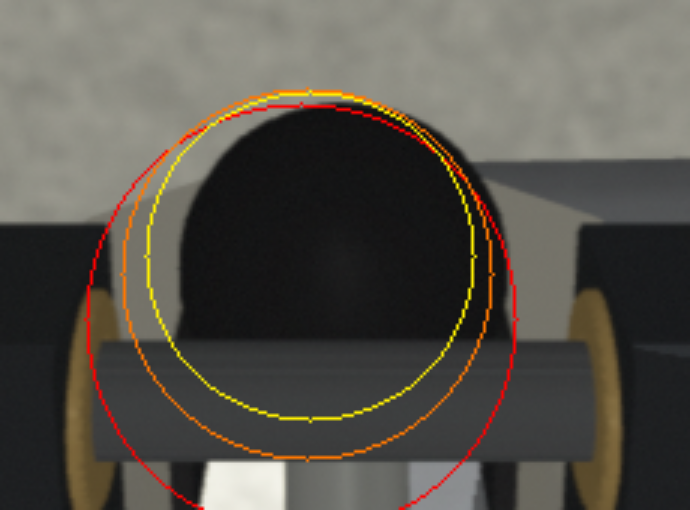

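The apparent ball radius, about 54 px, matches the stop angle (55.1 px at 1.05 rad, 62.6 px at 0.95 rad). The hold has been steady at about 16 N, so I'm handing in.

```bash
python3 -c "
from plant import bot
print(bot.close_job()); o=bot.get_obs(); print(o['time'],o['tool_pos'],o['contact_force'],o['grip_width'])"
```

```text
the job is handed in; nothing more can be done
None
the job is handed in; nothing more can be done
```

I worked the press on the robot's left, the one whose die has its plunger standing proud. I pushed its catch back, then gripped the knob, pulled the lever down to its stop and handed in still holding it. No verdict was reported.

**Which press:** The side picture showed a bare bore in the other press's die. I never touched that press, and I saw nothing else on the bench disturbed.

**Catch:** I measured it at about 1.0 rad right after the push, before pulling the lever. I did not measure it again.

**Lever:** The force jumped to about 40 N at the stop. In the last wrist picture the knob's size matched 1.05 rad.

**Hold:** Over the last 0.8 s before handing in, the arm was at rest. It held about 16 N on the knob and the grip was steady at 30 mm.

**Imperfections:**
- **Grip:** My pushes against the stop made the knob slide to the edge of the pads, and the grip narrowed from 33.6 to 30 mm. My attempts to recentre it did not work, but the final hold was stable.
- **Calibration:** The knob appeared 2 to 5 mm to one side of its calculated position.
- **Plunger:** I could not see its depth directly, so that it is pressed in is inferred from the lever being at its stop.

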